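# Fit a snap ring to the axle stub with circlip pliers and hold it open at the groove

### The arm

A 7-joint arm with a two-finger parallel gripper is mounted at the origin on the work surface. World frame = base frame: x ahead of the robot, y to its left, z up, the work surface at z = 0. Lengths are in m, angles in rad, forces in N, time in s.
With the tool pointing down it reaches from about 0.425 to 0.875 m from the base axis. Payload 4.7 kg.
Tool frame: the origin (TCP) lies on the centre line of the jaws, within the pads' length; the fingertips stand ahead of it and the grasp point (between the pads) lies 2 mm behind it (nose_length is the z of the fingertips in the tool frame, in m); z points along the fingers, y is the line along which they close (so a half turn about z gives the same grasp; the last joint's range is limited). The gripper opens to 87 mm and grips with 3 to 60 N. Pads are 19 mm wide; open, the fingers measure 117 mm over their backs; the gripper's body (75 mm by 190 mm) begins 51 mm behind the grasp point.
Start: joints at [-1.192, 0.321, -0.07, 1.45, 0.023, 1.371, -0.057], TCP at [0.232, 0.607, 0.24] pointing down, gripper open.
Joint ranges: [-2.86, 2.86], [-0.3, 2.09], [-1.38, 1.24], [0.06, 2.45], [-1.56, 4.7], [0.09, 2.05], [-2.69, 2.69]. Speed limits (rad/s): [2.57, 2.57, 3.14, 3.14, 3.14, 3.14, 3.14].

### API

Orientations are given as a rotation vector (axis times angle).
In Python, from bench import * gives the robot as it stands.
- The arm moves only by the tool send_rows, never from a script. Its arguments are lists of equal length, an entry for each row: "xyz": the shift along the tool's x, y, z in mm, a list of three; "dr": the turn, a rotation vector about the tool's x, y, z in rad, a list of three. A call has exactly 10 rows; each row is the pose to reach, as a shift and turn from the pose commanded when the call began, along the tool's axes at that moment; what a row does not reach only later rows make up. A row lasts 1/12 s, in which the tool goes at most 41.7 mm and 7.16 degrees, less where a joint would pass 70% of its speed; a pose out of reach is approached as far as the arm can. A call with a gripper value outside its range is refused whole. "jaw" is the finger opening in mm, from 0 to 87, set as the call begins (left out, the last holds). The fingers move at their own pace and stop on an object; "grip_force" is the grip in N (left out, the last holds). Time passes only in rows, so rows that repeat a pose let the fingers close, or fill a call up. It gives the time, the measured TCP pose, the force, the opening and the grip force at its end, in the units of the state.
- get_state(): the state, without advancing time (a new reading comes with each control period).
- get_image(name): name is "scene" or "top" or "wrist"; returns the picture (480x640x3 uint8, red, green, blue); there is no depth.
- calibration(name): a dict with "vfov" (degrees; the focal length in pixels is half the picture's height over the tangent of half this angle, whatever the lens; pixels are square), "cx", "cy" (the principal point, pixels), "rvec" (rotation vector, rad) and "tvec" (3), from world to camera coordinates, as OpenCV has them; the wrist camera has in their place "hand_eye" (4x4, takes a point from camera to tool coordinates, whose origin is the TCP and whose axes are the flange's). Camera axes: x right, y down, z forward; pixel columns grow to the right and rows downward; lengths in m; the calibration is good to about 2 mm. A picture is of the moment at which its call begins: read the wrist's pose just before it. calibration takes no time and is no camera call.
- close_job(): hands the job in; it is judged then, once.
The state is a dict: "time": time; "joint_positions": joint angles; "qd": joint speeds; "joint_torque": joint torques, N m; "position": TCP position; "tool_rot": TCP orientation; "ft_force": force on the tool from outside, world axes, zero at the start; "torque": the same for the moment, N m; "grip_width": opening from 0.0 (shut) to 1.0 (fully open); "grip_force": force on a finger pad.
Only numpy, scipy, OpenCV 4.12 (cv2) and the standard library are available. Lean on these libraries where they do the work, as an engineer would, in place of code of your own. Each camera call takes 0.05 s, during which the arm holds its last target. There are 200 camera calls.

### The job

Take the circlip pliers from their stand, put their tips between the two lugs of the snap ring lying in the open mould, squeeze to spread the ring and lift it out. Slide the spread ring level down over the axle stub until it is in line with the groove just above the hub, and finish there while still holding the pliers squeezed, with the ring held open around the groove. Touch the ring only with the pliers, and leave the other things on the bench where they are.

Things in the scene. Friction and masses are not known exactly. Their poses are not given: they have to be found in the camera images.
- pliers: Circlip pliers, about 0.18 kg, standing tips down. Origin: midway between the two black grips, about half-way up them. z up, tips at -z; y across the grips (squeeze direction); front and back alike. Grips: 16 mm wide in x, from 22 mm below to 20 mm above the origin; 56 mm over their outer faces (66 at the top) relaxed, 28 mm squeezed to the stop.
- pliers_pivot (a point): Centre of the pliers' pivot block (30 x 40 x 16 mm), 62 mm below the pliers' origin. Squeezing the grips drives the tips APART; a spring opens them again. Each grip yields to 7 N (relaxed), 9 N (at the stop), 13 N (at the stop with the ring on); a part squeeze is enough to carry the pliers.
- pliers_tips (a point): Point midway between the tips, 128 mm below the pliers' origin: on the lugs' mid height when the toes touch the lugs' undersides. Tips 6 mm wide in x, ending 9 mm below this point; each has an outward toe (1.5 mm long, 2.5 mm thick, top 6 mm below this point) that hooks under a lug. Width over tips and toes 10 mm relaxed, 42 mm at the stop.
- lever_left (a joint): Squeeze of the pliers in rad: 0 relaxed, 0.235 at the stop (both levers move alike); fingers closed to 58 mm on the grips give about 0.05. With 0.07 or less the toes pass freely between the lugs; at about 0.1 they begin to touch them.
- ring: Black spring snap ring, about 46 g, 5 mm thick, 45 mm over, lying flat in the mould. Origin: centre of the bore as it stands when spread, half-way through the thickness; z up, the gap with the two lugs at -x. Relaxed, the bore is about 31 mm and will not pass the 35 mm shaft; spread to the pliers' stop it is 39 mm and centred on the origin.
- ring_bridge (a point): Middle of the ring's bridge, opposite the lugs, 22 mm from the ring's origin along +x. The two halves are hinged to it and spring shut. While being spread, the ring shifts about 2 mm along its -x, towards the pliers.
- ring_lugs (a point): Point midway between the lugs of the relaxed ring, 28 mm from the ring's origin along -x, 7.5 mm above its mid plane (half-way up the lugs). The lugs stand at its +y and -y: walls 19 mm long, from 1.5 to 13.5 mm above the mid plane, each with a pocket 9 mm wide in x, open to the gap, to above and to below; 25 mm between pocket floors relaxed, 42 mm spread.
- mould: Aluminium mould half, fixed, 110 x 104 mm, rim 26 mm high; origin on the bench under the axis of its core, axes about as the ring's at the start. Pocket floor 6 mm above the bench, walls well clear of the spread ring.
- mould_core (a point): Top of the mould's core pin, 28 mm above the bench, 24 mm in diameter. The ring lies loosely round it on a shoulder 41 mm in diameter, its underside 17 mm above the bench; under the lugs' pockets there is open space down to the pocket floor, 11 mm lower. The lugs' outer ends rest on a ledge, so that they cannot be pushed down.
- stand: Plywood tool stand, fixed, 70 x 90 mm, 83 mm high, origin under its centre. The pliers' pivot block rests on its two rails inside 5 mm lips; the slot for the tips runs along y, open at its ends and above: lift the pliers straight up about 70 mm.
- stub: Axle stub, fixed, upright on a grey base 90 x 90 x 24 mm; origin on the bench under its axis. Hub 44 mm in diameter up to 48 mm above the bench (flanges of 54 mm stay below 40 mm); groove 26 mm in diameter from 48 to 58 mm; shaft 35 mm from 58 to 78 mm, bevelled to 28 mm at its top at 82 mm.
- ring_left (a joint): Spread of the ring left half in rad: 0 relaxed, 0.17 when the pliers are squeezed to the stop.
- ring_right (a joint): Spread of the ring's right half, the same.
- groove (a point): Centre of the groove on the stub's axis, 53 mm above the bench.
- board_a: Loose circuit board 50 x 56 x 5 mm, leave alone.
- board_b: Loose circuit board, the same, leave alone.
- board_c: Loose circuit board, the same, leave alone.
- bottle: Green bottle, 60 mm in diameter, 190 mm high, leave alone.
- can: Blue can, 66 mm in diameter, 115 mm high, leave alone.
- jar: Clear cup, 68 mm in diameter, 60 mm high, leave alone.
- screwdriver: Screwdriver lying flat, 150 mm long, leave alone.
Mind the look-alikes: they are no part of the job. Several things look just like the mould: the one meant starts farthest from the robot's base.

How it is judged:
By the outcome, as a careful person would: the job done as asked, in the order asked, and still so for the second after the job is handed in, while the arm keeps its last pose, push and grip.
It also fails if it takes over 51 s, if anything falls off the work surface, if the arm or the gripper's body presses on something with over 40 N, if the wrist force passes 120 N, or if a joint passes its speed limit or range.

## Working session

There is one attempt and no reset: what is moved stays moved. The work goes in short steps, Python scripts to look and compute and a tool call to move; the robot and the scene stay as the last step left them, time stands still between calls to the robot, and variables do not carry over. Pictures are saved under pics/ and viewed, at most 10 in all, crops included, and the job is handed in when it is done.

Besides the shell and the picture viewer there is one more tool, called after "Emit:" in YAML: its name, and indented under it one key for each argument. send_rows: Moves the arm, as the interface text tells. Its arguments: {"type":"object","properties":{"xyz":{"type":"array"},"dr":{"type":"array"},"jaw":{"type":"number"},"grip_force":{"type":"number"}},"required":["xyz","dr"]}

```bash
mkdir -p pics; ls; cat > h.py <<'E'
from bench import *
import numpy as np, cv2
from scipy.spatial.transform import Rotation as R
def cam(n,st=None):
    c=calibration(n); f=240/np.tan(np.radians(c["vfov"])/2)
    K=np.array([[f,0,c["cx"]],[0,f,c["cy"]],[0,0,1]])
    if "rvec" in c:
        M=R.from_rotvec(np.ravel(c["rvec"])).as_matrix(); t=np.ravel(c["tvec"]); return K,M.T,-M.T@t
    st=st or get_state(); H=np.array(c["hand_eye"]); T=np.eye(4)
    T[:3,:3]=R.from_rotvec(st["tool_rot"]).as_matrix(); T[:3,3]=st["position"]; T=T@H
    return K,T[:3,:3],T[:3,3]
def ray(C,u,v):
    K,Rm,o=C; d=Rm@np.linalg.solve(K,[u,v,1]); return o,d
def onz(C,u,v,z):
    o,d=ray(C,u,v); return o+d*(z-o[2])/d[2]
def tri(C1,p1,C2,p2):
    o1,d1=ray(C1,*p1); o2,d2=ray(C2,*p2)
    s=np.linalg.lstsq(np.c_[d1,-d2],o2-o1,rcond=None)[0]
    a,b=o1+s[0]*d1,o2+s[1]*d2; return (a+b)/2,np.linalg.norm(a-b)
def proj(C,p):
    K,Rm,o=C; q=K@(Rm.T@(np.array(p)-o)); return q[:2]/q[2]
def snap(n,f):
    im=get_image(n); cv2.imwrite("pics/"+f,im[:,:,::-1]); return im
E
python3 - <<'E'
from h import *
print(get_state()); 
for n in("scene","top","wrist"): print(calibration(n))
snap("scene","s0.png");snap("top","t0.png")
for n in("scene","top"): print(cam(n))
print(nose_length if 'nose_length' in globals() else '')
E
```

```text
pics
{'time': 0.0, 'joint_positions': array([-1.1919237 ,  0.32182534, -0.07009539,  1.45167772,  0.02257329,
        1.370751  , -0.05686629]), 'qd': array([-0.00013139, -0.00054631, -0.00104953,  0.00038612, -0.00236236,
       -0.00018127, -0.00126557]), 'joint_torque': array([-2.73514515e-04, -4.91292286e+01, -4.03990103e-01, -3.12516904e+01,
       -6.39516930e-02,  4.39185882e-02,  2.17985485e-04]), 'position': array([0.23172741, 0.60674714, 0.23845864]), 'tool_rot': array([-5.69655317e-01, -3.08923369e+00,  2.91257645e-03]), 'ft_force': array([0.35118239, 0.61948816, 0.25340626]), 'torque': array([0.02624905, 0.0217129 , 0.03937664]), 'grip_force': 0.0, 'grip_width': 1.0000480749760132}
{'vfov': 46.671317828731574, 'cx': 322.5964342222455, 'cy': 238.08066213717024, 'rvec': array([ 1.77592107,  1.9168991 , -0.67513954]), 'tvec': array([ 0.05709533, -0.33018003,  1.51425709])}
{'vfov': 54.64638771711787, 'cx': 315.6338372752391, 'cy': 237.7898808910143, 'rvec': array([ 2.17231019, -2.17210084,  0.14889592]), 'tvec': array([-0.00963317,  0.52510034,  1.20382812])}
{'vfov': 71.414
[... 417 characters left out ...]

(array([[556.32044954,   0.        , 322.59643422],
       [  0.        , 556.32044954, 238.08066214],
       [  0.        ,   0.        ,   1.        ]]), array([[-0.07939264,  0.78249796, -0.61757085],
       [ 0.99680183,  0.05665964, -0.05635414],
       [-0.00910566, -0.62006986, -0.78449376]]), array([1.19805918, 0.04712981, 0.98371044]))
(array([[464.52999481,   0.        , 315.63383728],
       [  0.        , 464.52999481, 237.78988089],
       [  0.        ,   0.        ,   1.        ]]), array([[-0.00115578, -0.99337533,  0.11490914],
       [-0.99976345, -0.00134787, -0.02170799],
       [ 0.02171906, -0.11490705, -0.99313879]]), array([0.38327974, 0.01720956, 1.25611535]))
0.017
```

View pics/s0.png

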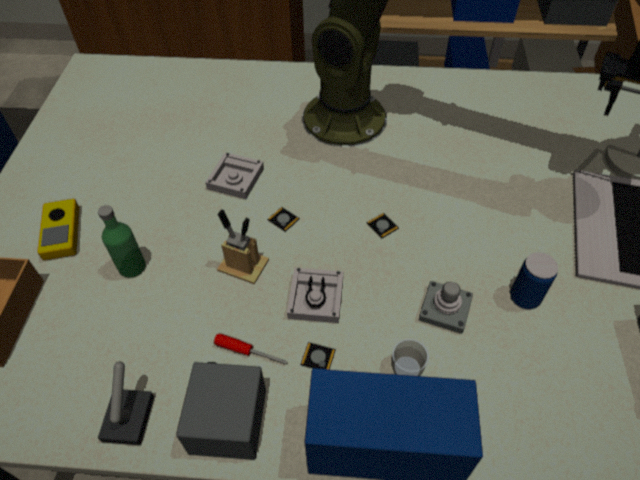

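View pics/t0.png

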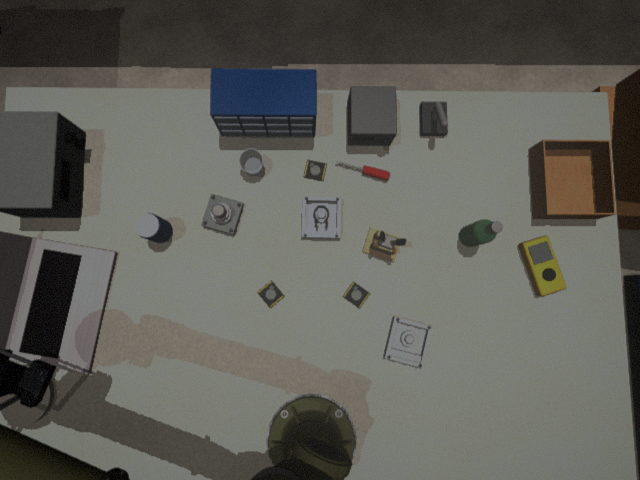

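Scene view: the ringed mould is at (316,293), the pliers and stand at (238,240), and the stub at (450,300). Top view: the mould is at (321,216), the grip tops at about (375,237) and (400,240), and the stub at (221,213). The other mould has no ring and is nearer the base.

```bash
python3 - <<'E'
from h import *
S=cam("scene");T=cam("top")
for n,s,t in [("gripA",(223,213),(403,240)),("gripB",(245,220),(377,236)),("ring",(316,297),(321,214)),("stubtop",(451,287),(219,211)),("bottle",(105,211),(497,227))]:
    print(n,*[np.round(x,3) for x in tri(S,s,T,t)])
print("stub",onz(T,219,211,.082),onz(S,451,287,.082))
print("core",onz(T,321,213,.028),onz(S,317,293,.028))
I=cv2.imread("pics/s0.png");J=cv2.imread("pics/t0.png")
a=cv2.resize(I[190:330,190:490],(800,373),interpolation=cv2.INTER_CUBIC)
b=cv2.resize(J[185:270,195:415],(584,226),interpolation=cv2.INTER_CUBIC)
o=np.zeros((600,800,3),np.uint8);o[:373]=a;o[374:,:584]=b;cv2.imwrite("pics/c0.png",o)
E
```

```text
gripA [ 0.504 -0.212  0.164] 0.004
gripB [ 0.515 -0.16   0.159] 0.013
ring [ 0.591 -0.024  0.017] 0.001
stubtop [0.588 0.239 0.079] 0.001
bottle [ 0.533 -0.432  0.185] 0.001
stub [0.58757488 0.23798098 0.082     ] [0.59012177 0.23870096 0.082     ]
core [ 0.59225759 -0.02409263  0.028     ] [ 0.58829035 -0.02157291  0.028     ]
```

View pics/c0.png

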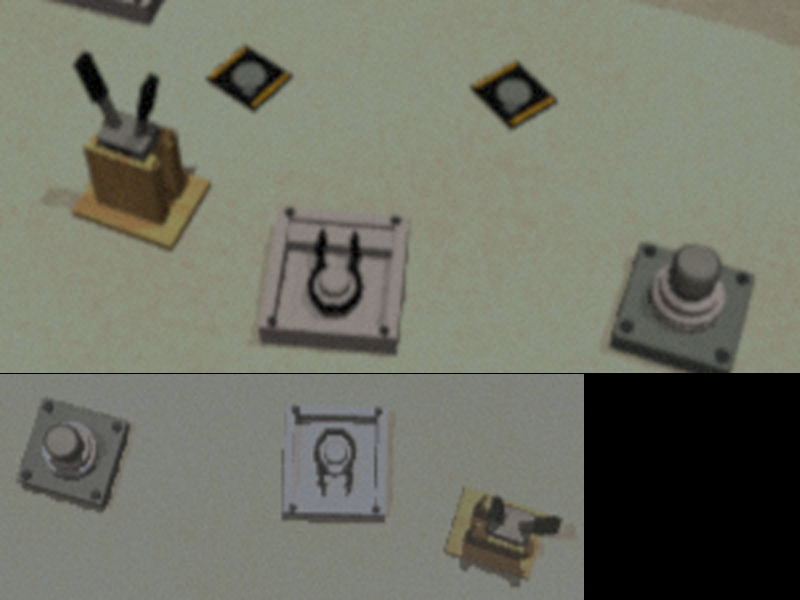

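Crop: the grips are about 52 mm apart and lie along a line about 12° off world y. The ring's lugs point at the base (-x). The stub is clean. I'll move above the pliers for a close look.

```bash
cat >> h.py <<'E'
def rel(p,ydeg,st=None):
    "shift (mm) and turn in tool axes to a down pose with tool y at ydeg in world"
    st=st or get_state(); A=R.from_rotvec(st["tool_rot"]).as_matrix()
    a=np.radians(ydeg); y=np.array([np.cos(a),np.sin(a),0]); z=np.array([0,0,-1.]); x=np.cross(y,z)
    print("shift",np.round(A.T@(np.array(p)-st["position"])*1e3,1),"dr",np.round(R.from_matrix(A.T@np.c_[x,y,z]).as_rotvec(),4))
def where():
    st=get_state(); A=R.from_rotvec(st["tool_rot"]).as_matrix()
    print("t",round(st["time"],2),"p",np.round(st["position"],4),"yang",round(np.degrees(np.arctan2(A[1,1],A[0,1])),2),"tilt z",np.round(A[:,2],4),"w",round(st["grip_width"]*87,1),"gf",round(st["grip_force"],1),"F",np.round(st["ft_force"],1)); return st
E
python3 - <<'E'
from h import *
where(); rel((.43,.22,.27),72); rel((.51,-.186,.275),78)
E
```

```text
t 0.1 p [0.2318 0.6068 0.2386] yang 69.1 tilt z [-5.0e-04 -1.6e-03 -1.0e+00] w 87.0 gf 0.0 F [ 0.6 -0.3  0.1]
shift [-323.2 -290.7  -30.9] dr [-0.0017  0.     -0.0506]
shift [-542.8 -641.4  -35.3] dr [-1.700e-03 -1.000e-04 -1.554e-01]
```

Emit:
send_rows:
  xyz:
    - [-32,-29,-8]
    - [-65,-58,-16]
    - [-97,-87,-24]
    - [-129,-116,-31]
    - [-162,-145,-31]
    - [-194,-174,-31]
    - [-226,-203,-31]
    - [-258,-232,-31]
    - [-290,-261,-31]
    - [-320,-290,-31]
  dr:
    - [0,0,-0.005]
    - [0,0,-0.01]
    - [0,0,-0.015]
    - [0,0,-0.02]
    - [0,0,-0.025]
    - [0,0,-0.03]
    - [0,0,-0.035]
    - [0,0,-0.04]
    - [0,0,-0.045]
    - [0,0,-0.05]

```text
time: 0.93
position: [0.4201, 0.2361, 0.2704]
tool_rot: [-0.492, -3.103, -0.0]
ft_force: [0.9, -0.0, 0.1]
grip_width: 1.0
grip_force: 0.0
```

```bash
python3 - <<'E'
from h import *
where(); rel((.51,-.186,.275),78)
E
```

```text
t 0.93 p [0.4201 0.2361 0.2704] yang 71.98 tilt z [-1.e-04  2.e-04 -1.e+00] w 87.0 gf 0.0 F [ 0.9 -0.   0.1]
shift [-216.1 -373.6   -4.7] dr [ 0.0002 -0.0002 -0.1051]
```

Emit:
send_rows:
  xyz:
    - [-22,-40,0]
    - [-44,-78,-1]
    - [-66,-117,-2]
    - [-88,-156,-3]
    - [-110,-195,-4]
    - [-132,-234,-4]
    - [-154,-273,-4]
    - [-176,-311,-4]
    - [-195,-345,-4]
    - [-205,-362,-4]
  dr:
    - [0,0,-0.01]
    - [0,0,-0.02]
    - [0,0,-0.03]
    - [0,0,-0.04]
    - [0,0,-0.05]
    - [0,0,-0.06]
    - [0,0,-0.07]
    - [0,0,-0.08]
    - [0,0,-0.095]
    - [0,0,-0.105]

```text
time: 1.77
position: [0.5022, -0.1715, 0.2746]
tool_rot: [0.328, 3.124, 0.001]
ft_force: [0.4, 0.3, 0.8]
grip_width: 0.999
grip_force: 0.0
```

```bash
python3 - <<'E'
from h import *
snap("top","t1.png")
where(); snap("wrist","w1.png"); where()
E
```

```text
t 1.82 p [ 0.5021 -0.1813  0.2748] yang 77.47 tilt z [ 0.0018 -0.0074 -1.    ] w 87.2 gf 0.0 F [-0.2 -5.7  1.2]
t 1.87 p [ 0.5015 -0.1776  0.2746] yang 77.33 tilt z [-2.0e-04 -4.8e-03 -1.0e+00] w 87.4 gf 0.0 F [ 0.7 -0.1 -0.1]
```

View pics/w1.png

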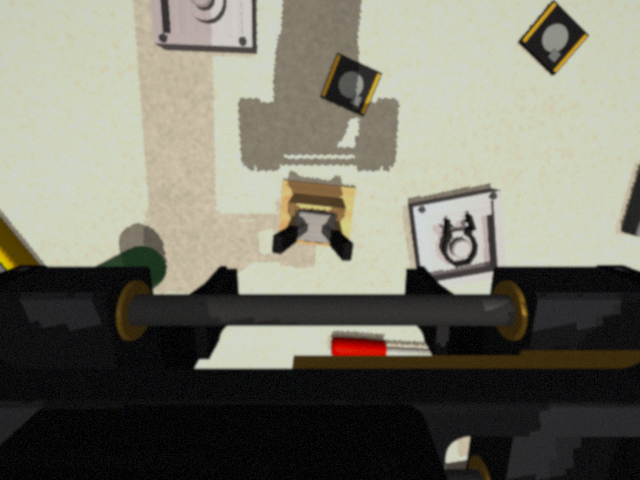

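Wrist view: the grips show as dark blobs around (287,236) and (340,240), nearly square to the tool. The pivot block is at (314,225), and the ring in its mould is at (458,240). I'll let the arm settle, then measure.

```bash
python3 - <<'E'
from h import *
st=where(); im=snap("wrist","w2.png"); C=cam("wrist",st)
g=im.max(2); m=(g<70).astype(np.uint8); m[264:]=0; m[:212]=0; m[:,:262]=0; m[:,366:]=0
n,l,s,c=cv2.connectedComponentsWithStats(m)
for i in range(1,n):
    if s[i,4]>60:
        pts=np.argwhere(l==i)[:,::-1]
        print(s[i],c[i],cv2.minAreaRect(pts.astype(np.float32)))
        for z in (.128,.148,.168): print(z,onz(C,*c[i],z)[:2].round(4))
hsv=cv2.cvtColor(im,cv2.COLOR_RGB2HSV)
print("tcp axis at .148",proj(C,[*st["position"][:2],.148]))
cv2.imwrite("pics/w2c.png",cv2.resize(im[165:275,250:510,::-1],(780,330),interpolation=cv2.INTER_CUBIC))
E
```

```text
t 1.87 p [ 0.5015 -0.1776  0.2746] yang 77.33 tilt z [-2.0e-04 -4.8e-03 -1.0e+00] w 87.4 gf 0.0 F [ 0.7 -0.1 -0.1]
[302 212  45  50 622] [332.19935691 239.79742765] ((328.7330017089844, 232.1200408935547), (63.66415786743164, 20.609586715698242), 54.9041862487793)
0.128 [ 0.5138 -0.1718]
0.148 [ 0.5083 -0.1712]
0.168 [ 0.5028 -0.1706]
[269 220  33  35 565] [283.34867257 237.97522124] ((283.61102294921875, 237.5380859375), (17.311147689819336, 42.27140808105469), 49.89909744262695)
0.128 [ 0.5025 -0.2146]
0.148 [ 0.4978 -0.211 ]
0.168 [ 0.4931 -0.2075]
tcp axis at .148 [323.07880047 233.69144508]
```

View pics/w2c.png

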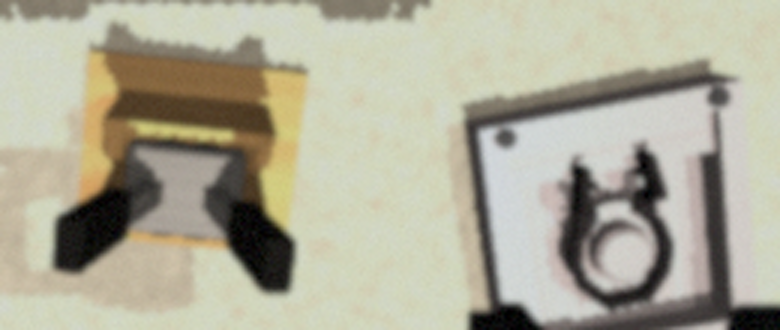

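Crop: the pivot block centre is at full-frame (311.3,228.3), with its axis about 4° from tool y. The grips' top mid is at about (309.3,251.4). The core top is at about (455.7,247.3), and the mould screws are at (418.7,210.7) and (489.3,197.3).

```bash
python3 - <<'E'
from h import *
st=where(); C=cam("wrist",st)
q=lambda x,y,z:onz(C,250+x/3,165+y/3,z)
print("block",q(184,190,.094)); 
for p in [(131,143),(244,150),(135,237),(231,240)]: print(q(*p,.094))
L=q(66,254,.168);Rr=q(290,265,.168);print(L,Rr,(L+Rr)/2,np.linalg.norm(L-Rr),np.degrees(np.arctan2(*(Rr-L)[[1,0]])))
L=q(75,272,.168);Rr=q(275,290,.168);print(np.degrees(np.arctan2(*(Rr-L)[[1,0]])))
a=q(506,137,.026);b=q(718,97,.026);print("mould",a,b,np.linalg.norm(a-b),np.degrees(np.arctan2(*(b-a)[[1,0]])))
print("core",q(617,247,.028),"lugs",q(578,160,.033),q(643,150,.033), "bridge",q(613,300,.022))
E
```

```text
t 1.92 p [ 0.5017 -0.1734  0.2742] yang 77.55 tilt z [-0.001  -0.0017 -1.    ] w 86.9 gf 0.0 F [ 0.3  0.7 -0.3]
block [ 0.50703369 -0.18597116  0.094     ]
[ 0.4877608 -0.1994928  0.094    ]
[ 0.498062   -0.16360386  0.094     ]
[ 0.51937835 -0.20576384  0.094     ]
[ 0.52737687 -0.17431793  0.094     ]
[ 0.50057264 -0.21397925  0.168     ] [ 0.51614993 -0.15723192  0.168     ] [ 0.50836129 -0.18560559  0.168     ] 0.05884649808351849 74.65024637916585
72.17896494768029
mould [ 0.52871453 -0.06159675  0.026     ] [0.53081242 0.02217851 0.026     ] 0.08380152154642881 88.56551039727614
core [ 0.58300001 -0.02445     0.028     ] lugs [ 0.54220139 -0.03701899  0.033     ] [ 0.54369466 -0.01164277  0.033     ] bridge [ 0.60806512 -0.02669577  0.022     ]
```

```bash
python3 - <<'E'
from h import *
rel((.507,-.188,.235),74)
E
```

```text
shift [ -8.3 -13.1  39.3] dr [-0.0019 -0.0006  0.0619]
```

Emit:
send_rows:
  xyz:
    - [-2,-3,10]
    - [-4,-6,20]
    - [-6,-9,30]
    - [-8,-13,39]
    - [-8,-13,39]
    - [-8,-13,39]
    - [-8,-13,39]
    - [-8,-13,39]
    - [-8,-13,39]
    - [-8,-13,39]
  dr:
    - [0,0,0.015]
    - [0,0,0.03]
    - [0,0,0.045]
    - [0,0,0.06]
    - [0,0,0.06]
    - [0,0,0.06]
    - [0,0,0.06]
    - [0,0,0.06]
    - [0,0,0.06]
    - [0,0,0.06]

```text
time: 2.75
position: [0.5079, -0.1837, 0.236]
tool_rot: [0.422, 3.112, 0.0]
ft_force: [-0.1, 1.1, -0.7]
grip_width: 0.999
grip_force: 0.0
```

```bash
python3 - <<'E'
from h import *
st=where(); im=snap("wrist","w3.png"); C=cam("wrist",st)
print("tcp@.168",proj(C,[*st["position"][:2],.168]),"tcp@.094",proj(C,[*st["position"][:2],.094]))
cv2.imwrite("pics/w3c.png",cv2.resize(im[170:290,240:400,::-1],(800,600),interpolation=cv2.INTER_CUBIC))
E
```

```text
t 2.75 p [ 0.5079 -0.1837  0.236 ] yang 74.56 tilt z [ 1.e-03  1.e-04 -1.e+00] w 86.9 gf 0.0 F [-0.1  1.1 -0.7]
tcp@.168 [322.70286322 255.2393721 ] tcp@.094 [322.2309022  229.30055356]
```

View pics/w3c.png

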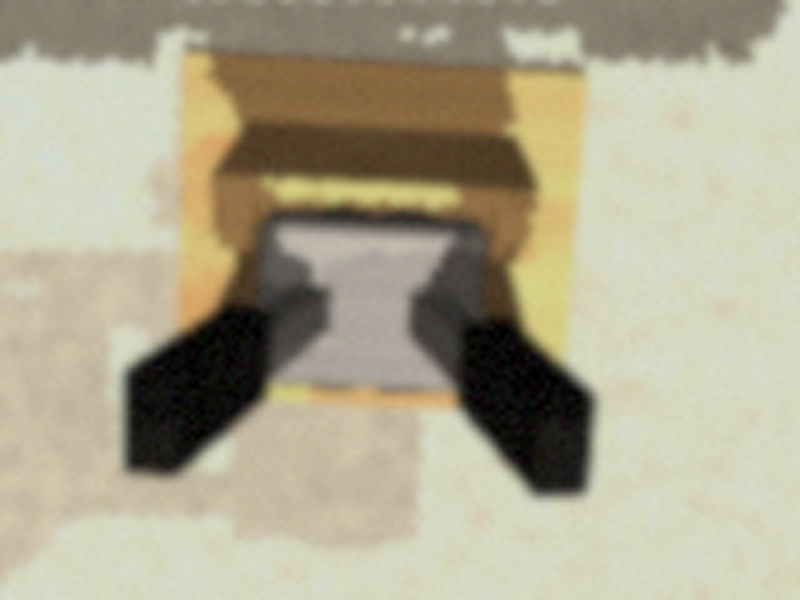

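Crop: the grip tops' outer edge mid is at full-frame (311.7,256.4), the block at (314,230.6), and the yaw about 2.7° further round. Block and grips agree on about -7 mm in tool y.

```bash
python3 - <<'E'
from h import *
st=where(); C=cam("wrist",st)
q=lambda x,y,z:onz(C,240+x/5,170+y/5,z)
for z in (.155,.168):
  L=q(127,421,z);Rr=q(590,443,z);print(z,L,Rr,(L+Rr)/2,np.linalg.norm(L-Rr),np.degrees(np.arctan2(*(Rr-L)[[1,0]])))
  for P in(L,Rr): print("  scene",proj(cam("scene"),P)," top",proj(cam("top"),P))
print(q(370,303,.094))
rel((.506,-.1905,.146),72); rel((.506,-.1905,.2),72)
E
```

```text
t 2.8 p [ 0.5079 -0.1838  0.2359] yang 74.56 tilt z [ 8.e-04  1.e-04 -1.e+00] w 86.9 gf 0.0 F [ 1.1  0.4 -1.1]
0.155 [ 0.50036231 -0.22378044  0.155     ] [ 0.52104965 -0.1612237   0.155     ] [ 0.51070598 -0.19250207  0.155     ] 0.06588863487127411 71.70108974432513
  scene [217.49637563 214.00744772]  top [406.21492287 242.19350465]
  scene [247.18570387 223.808754  ]  top [380.02525604 233.57930426]
0.168 [ 0.49693229 -0.22048805  0.168     ] [ 0.5164292  -0.16153107  0.168     ] [ 0.50668074 -0.19100956  0.168     ] 0.06209714100639457 71.70108974432509
  scene [218.45472687 208.425808  ]  top [406.04711471 243.05413838]
  scene [246.64048953 217.64626718]  top [381.06313942 234.83570938]
[ 0.5070359  -0.19108008  0.094     ]
shift [ 0.1 -7.  89.9] dr [0.0004 0.0008 0.0446]
shift [ 0.  -7.  35.9] dr [0.0004 0.0008 0.0446]
```

Emit:
send_rows:
  xyz:
    - [0,-2,3]
    - [0,-4,10]
    - [0,-6,18]
    - [0,-7,28]
    - [0,-7,39]
    - [0,-7,52]
    - [0,-7,66]
    - [0,-7,78]
    - [0,-7,87]
    - [0,-7,90]
  dr:
    - [0,0,0.011]
    - [0,0,0.022]
    - [0,0,0.033]
    - [0,0,0.045]
    - [0,0,0.045]
    - [0,0,0.045]
    - [0,0,0.045]
    - [0,0,0.045]
    - [0,0,0.045]
    - [0,0,0.045]

```text
time: 3.63
position: [0.5047, -0.1902, 0.1434]
tool_rot: [-0.492, -3.1, 0.0]
ft_force: [-0.3, -0.3, 0.1]
grip_width: 1.0
grip_force: 0.0
```

Emit:
send_rows:
  xyz:
    - [0,0,0]
    - [0,0,0]
    - [0,0,0]
    - [0,0,0]
    - [0,0,0]
    - [0,0,0]
    - [0,0,0]
    - [0,0,0]
    - [0,0,0]
    - [0,0,0]
  dr:
    - [0,0,0]
    - [0,0,0]
    - [0,0,0]
    - [0,0,0]
    - [0,0,0]
    - [0,0,0]
    - [0,0,0]
    - [0,0,0]
    - [0,0,0]
    - [0,0,0]
  jaw: 58
  grip_force: 30

```text
time: 4.47
position: [0.5068, -0.1906, 0.147]
tool_rot: [0.492, 3.1, 0.001]
ft_force: [-0.9, -0.0, 6.6]
grip_width: 0.669
grip_force: 7.4
```

```bash
python3 - <<'E'
from h import *
st=where(); im=snap("wrist","w4.png"); im2=snap("scene","s4.png")
o=np.zeros((600,800,3),np.uint8)
o[:360,:480]=cv2.resize(im[170:290,240:400,::-1],(480,360),interpolation=cv2.INTER_CUBIC)
o[:600,480:800]=cv2.resize(im2[150:300,190:270,::-1],(320,600),interpolation=cv2.INTER_CUBIC)
cv2.imwrite("pics/c4.png",o)
E
```

```text
t 4.47 p [ 0.5068 -0.1906  0.147 ] yang 71.98 tilt z [ 2.4e-03  2.0e-04 -1.0e+00] w 58.2 gf 7.4 F [-0.9 -0.   6.6]
```

View pics/c4.png

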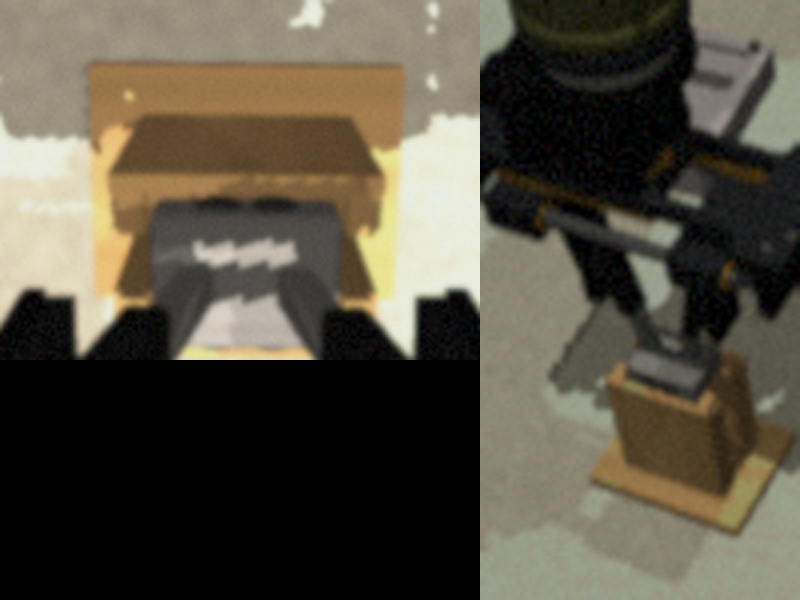

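Grasped: the jaw is at 58 mm and the force is 7.4 N, the spring load. Next I'll lift straight up.

Emit:
send_rows:
  xyz:
    - [0,0,-4]
    - [0,0,-12]
    - [0,0,-24]
    - [0,0,-38]
    - [0,0,-54]
    - [0,0,-70]
    - [0,0,-84]
    - [0,0,-94]
    - [0,0,-98]
    - [0,0,-98]
  dr:
    - [0,0,0]
    - [0,0,0]
    - [0,0,0]
    - [0,0,0]
    - [0,0,0]
    - [0,0,0]
    - [0,0,0]
    - [0,0,0]
    - [0,0,0]
    - [0,0,0]

```text
time: 5.4
position: [0.5063, -0.1908, 0.2447]
tool_rot: [0.492, 3.101, 0.0]
ft_force: [-0.3, 0.2, -1.9]
grip_width: 0.668
grip_force: 5.6
```

```bash
python3 - <<'E'
from h import *
where(); rel((.59,-.023,.225),88)
E
```

```text
t 5.4 p [ 0.5063 -0.1908  0.2447] yang 71.96 tilt z [ 2.e-03 -1.e-04 -1.e+00] w 58.1 gf 5.6 F [-0.3  0.2 -1.9]
shift [-27.6 185.4  19.9] dr [ 0.0003  0.002  -0.2799]
```

Emit:
send_rows:
  xyz:
    - [-2,10,0]
    - [-5,33,0]
    - [-9,62,0]
    - [-14,93,0]
    - [-19,124,5]
    - [-23,152,10]
    - [-26,173,15]
    - [-28,183,19]
    - [-28,185,20]
    - [-28,185,20]
  dr:
    - [0,0,-0.02]
    - [0,0,-0.05]
    - [0,0,-0.09]
    - [0,0,-0.13]
    - [0,0,-0.17]
    - [0,0,-0.21]
    - [0,0,-0.25]
    - [0,0,-0.275]
    - [0,0,-0.28]
    - [0,0,-0.28]

```text
time: 6.23
position: [0.5893, -0.0233, 0.2226]
tool_rot: [-0.053, -3.139, 0.002]
ft_force: [0.1, -0.7, -2.7]
grip_width: 0.667
grip_force: 5.6
```

Emit:
send_rows:
  xyz:
    - [0,0,0]
    - [0,0,0]
    - [0,0,0]
    - [0,0,0]
    - [0,0,0]
    - [0,0,0]
    - [0,0,0]
    - [0,0,0]
    - [0,0,0]
    - [0,0,0]
  dr:
    - [0,0,0]
    - [0,0,0]
    - [0,0,0]
    - [0,0,0]
    - [0,0,0]
    - [0,0,0]
    - [0,0,0]
    - [0,0,0]
    - [0,0,0]
    - [0,0,0]

```text
time: 7.07
position: [0.5897, -0.0233, 0.2236]
tool_rot: [0.055, 3.141, 0.0]
ft_force: [-0.7, 0.3, -2.0]
grip_width: 0.669
grip_force: 5.6
```

```bash
python3 - <<'E'
from h import *
st=where(); im=snap("wrist","w5.png"); im2=snap("scene","s5.png"); C=cam("wrist",st)
p=st["position"]; print("tip wrist",proj(C,p-[0,0,.136]),"scene",proj(cam("scene"),p-[0,0,.136]))
o=np.zeros((600,800,3),np.uint8)
o[:,:520]=cv2.resize(im[120:300,240:396,::-1],(520,600),interpolation=cv2.INTER_CUBIC)
o[:600,520:800]=cv2.resize(im2[170:320,280:350,::-1],(280,600),interpolation=cv2.INTER_CUBIC)
cv2.imwrite("pics/c5.png",o)
E
```

```text
t 7.07 p [ 0.5897 -0.0233  0.2236] yang 88.01 tilt z [ 1.e-04  1.e-04 -1.e+00] w 58.2 gf 5.6 F [-0.7  0.3 -2. ]
tip wrist [322.27502899 231.29686893] scene [315.55773174 276.95002095]
```

View pics/c5.png

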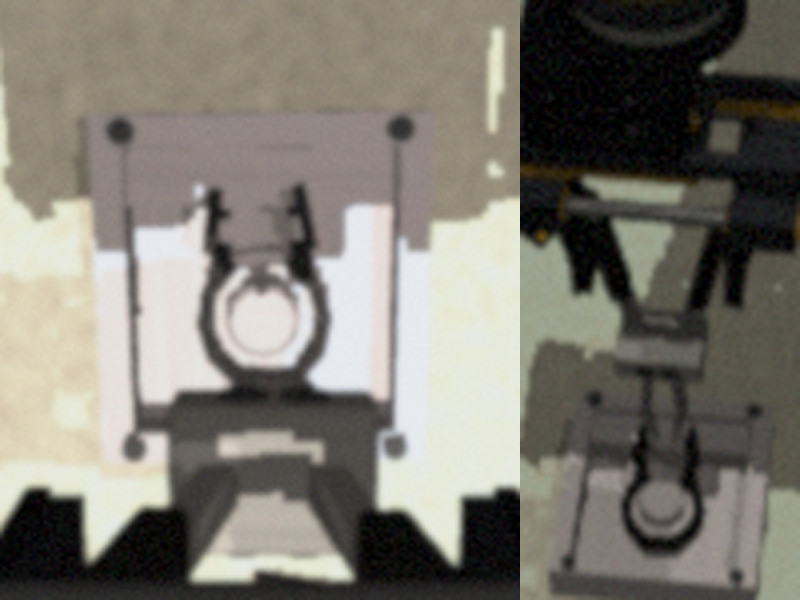

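Crop (offset (240,120), scale 3.33): the mould screws are at (120,131), (401,128), (134,447) and (395,445). The core top is at (262,320), and the lugs are at x≈215 and 300, y 187–272. The tips are hidden behind the block.

```bash
python3 - <<'E'
from h import *
st=where(); C=cam("wrist",st)
q=lambda x,y,z:onz(C,240+x*.3,120+y*.3,z).round(4)
S=[q(*p,.026) for p in [(120,131),(401,128),(134,447),(395,445)]]; print(*S, np.mean(S,0)); print([np.degrees(np.arctan2(*(b-a)[[1,0]])) for a,b in((S[0],S[1]),(S[2],S[3]),(S[2],S[0]),(S[3],S[1]))])
print("core",q(262,320,.028)); print("ring mid L/R",q(198,320,.0195),q(328,320,.0195))
print("lug tops y",[q(215,y,.033) for y in(187,272)],[q(300,y,.033) for y in(187,272)])
# dark mask components of lugs
im=cv2.imread("pics/w5.png"); g=im.max(2)
for r in range(174,206,2):
    row=g[r,295:340]; d=np.where(row<60)[0]+295; print(r,d.tolist())
E
```

```text
t 7.17 p [ 0.5897 -0.0233  0.2236] yang 88.01 tilt z [ 1.e-04  0.e+00 -1.e+00] w 58.0 gf 5.6 F [ 0.4  0.3 -0.9]
[ 0.5292 -0.0673  0.026 ] [0.5312 0.0169 0.026 ] [ 0.6286 -0.0696  0.026 ] [0.6308 0.0146 0.026 ] [ 0.57995 -0.02635  0.026  ]
[np.float64(88.63931098181851), np.float64(88.50330116024105), np.float64(178.67447905636678), np.float64(178.67713979825106)]
core [ 0.5879 -0.0268  0.028 ]
ring mid L/R [ 0.5889 -0.0473  0.0195] [ 0.5904 -0.0059  0.0195]
lug tops y [array([ 0.5462, -0.0393,  0.033 ]), array([ 0.5716, -0.0405,  0.033 ])] [array([ 0.5471, -0.014 ,  0.033 ]), array([ 0.5725, -0.0147,  0.033 ])]
174 []
176 [329]
178 [303, 304, 305, 329, 330]
180 [303, 304, 305, 329, 330, 331]
182 [303, 304, 305, 327, 328, 329, 330, 331]
184 [303, 304, 305, 306, 307, 329, 330, 331]
186 [303, 304, 331, 332]
188 [303, 304, 331, 332]
190 [303, 332]
192 [330, 331, 332, 333]
194 [304, 305, 306, 307, 308, 327, 328, 329, 330, 331, 332]
196 [304, 305, 306, 307, 308, 327, 328, 329, 330, 331, 332]
198 [305, 306, 307, 308, 327, 328, 329, 330, 331, 332]
200 [305, 306, 307, 308, 327, 328, 329, 330, 331, 332]
202 [329, 330, 331, 332, 333]
204 []
```

```bash
python3 - <<'E'
from h import *
rel((.5594,-.0268,.185),88.6);rel((.5594,-.0268,.1505),88.6)
E
```

```text
shift [30.2 -4.6 38.6] dr [ 0.      0.0001 -0.0103]
shift [30.2 -4.6 73.1] dr [ 0.      0.0001 -0.0103]
```

Emit:
send_rows:
  xyz:
    - [3,0,3]
    - [9,-1,8]
    - [17,-2,16]
    - [24,-4,25]
    - [29,-4.6,33]
    - [30.2,-4.6,37]
    - [30.2,-4.6,38.6]
    - [30.2,-4.6,38.6]
    - [30.2,-4.6,38.6]
    - [30.2,-4.6,38.6]
  dr:
    - [0,0,-0.002]
    - [0,0,-0.004]
    - [0,0,-0.006]
    - [0,0,-0.008]
    - [0,0,-0.01]
    - [0,0,-0.01]
    - [0,0,-0.01]
    - [0,0,-0.01]
    - [0,0,-0.01]
    - [0,0,-0.01]

```text
time: 8.0
position: [0.56, -0.0268, 0.1855]
tool_rot: [0.039, 3.14, -0.0]
ft_force: [-0.4, -0.7, -1.3]
grip_width: 0.668
grip_force: 5.6
```

```bash
python3 - <<'E'
from h import *
where();rel((.5594,-.0268,.1505),88.6)
E
```

```text
t 8.0 p [ 0.56   -0.0268  0.1855] yang 88.59 tilt z [ 1.1e-03 -1.0e-04 -1.0e+00] w 58.2 gf 5.6 F [-0.4 -0.7 -1.3]
shift [ 0.6 -0.  35. ] dr [-0.0001  0.0011 -0.0002]
```

Emit:
send_rows:
  xyz:
    - [0.5,0,3]
    - [0.5,0,8]
    - [0.5,0,13]
    - [0.5,0,18]
    - [0.5,0,23]
    - [0.5,0,27]
    - [0.5,0,31]
    - [0.5,0,34]
    - [0.5,0,35]
    - [0.5,0,35]
  dr:
    - [0,0,0]
    - [0,0,0]
    - [0,0,0]
    - [0,0,0]
    - [0,0,0]
    - [0,0,0]
    - [0,0,0]
    - [0,0,0]
    - [0,0,0]
    - [0,0,0]

```text
time: 8.83
position: [0.5587, -0.0269, 0.1497]
tool_rot: [-0.039, -3.141, 0.0]
ft_force: [0.6, 0.6, -2.1]
grip_width: 0.667
grip_force: 5.6
```

```bash
python3 - <<'E'
from h import *
where(); im=snap("scene","s6.png"); snap("wrist","w6.png")
E
```

```text
t 8.83 p [ 0.5587 -0.0269  0.1497] yang 88.58 tilt z [-4.e-04 -1.e-04 -1.e+00] w 58.0 gf 5.6 F [ 0.6  0.6 -2.1]
```

Emit:
send_rows:
  xyz:
    - [0,0,0]
    - [0,0,0]
    - [0,0,0]
    - [0,0,0]
    - [0,0,0]
    - [0,0,0]
    - [0,0,0]
    - [0,0,0]
    - [0,0,0]
    - [0,0,0]
  dr:
    - [0,0,0]
    - [0,0,0]
    - [0,0,0]
    - [0,0,0]
    - [0,0,0]
    - [0,0,0]
    - [0,0,0]
    - [0,0,0]
    - [0,0,0]
    - [0,0,0]
  jaw: 42
  grip_force: 30

```text
time: 9.77
position: [0.559, -0.0267, 0.1502]
tool_rot: [0.039, 3.141, 0.001]
ft_force: [0.2, 1.2, 2.6]
grip_width: 0.486
grip_force: 8.5
```

```bash
python3 - <<'E'
from h import *
where(); im=snap("wrist","w7.png"); im2=snap("scene","s7.png")
o=np.zeros((600,800,3),np.uint8)
a=cv2.imread("pics/s6.png")
f=lambda i,r:cv2.resize(i[r[0]:r[1],r[2]:r[3]],(400,300),interpolation=cv2.INTER_CUBIC)
o[:300,:400]=f(a,(230,320,260,380)); o[:300,400:]=f(im2[:,:,::-1],(230,320,260,380))
o[300:,:400]=f(cv2.imread("pics/w6.png"),(130,280,222,422)); o[300:,400:]=f(im[:,:,::-1],(130,280,222,422))
cv2.imwrite("pics/c7.png",o)
E
```

```text
t 9.77 p [ 0.559  -0.0267  0.1502] yang 88.59 tilt z [ 5.e-04  3.e-04 -1.e+00] w 42.3 gf 8.5 F [0.2 1.2 2.6]
```

View pics/c7.png

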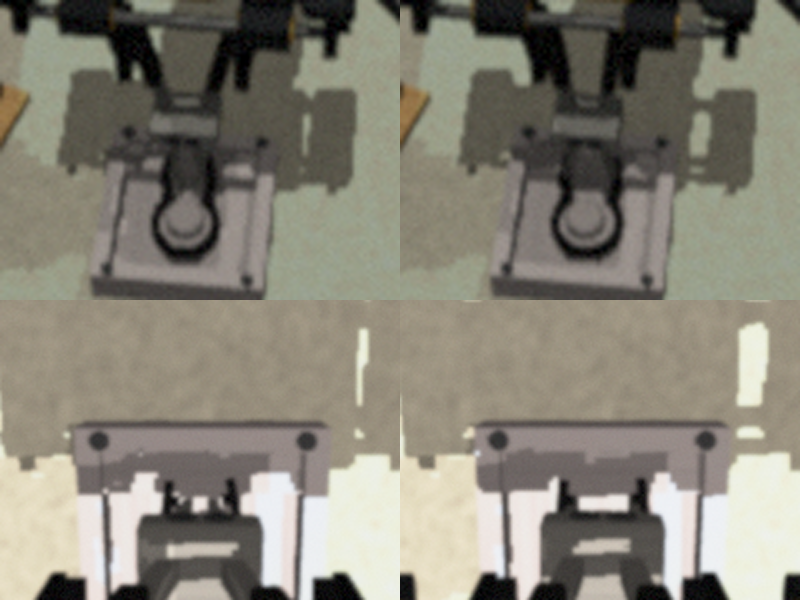

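The lugs have moved apart (image gap 64→75), so the tips are engaged in the pockets. Now the full squeeze.

Emit:
send_rows:
  xyz:
    - [0,0,0]
    - [0,0,0]
    - [0,0,0]
    - [0,0,0]
    - [0,0,0]
    - [0,0,0]
    - [0,0,0]
    - [0,0,0]
    - [0,0,0]
    - [0,0,0]
  dr:
    - [0,0,0]
    - [0,0,0]
    - [0,0,0]
    - [0,0,0]
    - [0,0,0]
    - [0,0,0]
    - [0,0,0]
    - [0,0,0]
    - [0,0,0]
    - [0,0,0]
  jaw: 24
  grip_force: 35

```text
time: 10.7
position: [0.5588, -0.027, 0.1498]
tool_rot: [-0.039, -3.141, 0.0]
ft_force: [-0.1, 0.1, -0.6]
grip_width: 0.314
grip_force: 35.0
```

```bash
python3 - <<'E'
from h import *
where(); im=snap("wrist","w8.png"); g=im.max(2)
for f in ("w6","w7","w8"):
    g=cv2.imread(f"pics/{f}.png").max(2); print(f)
    for r in range(188,206,3): print(r,(np.where(g[r,270:375]<60)[0]+270).tolist())
E
```

```text
t 10.7 p [ 0.5588 -0.027   0.1498] yang 88.58 tilt z [-1.e-04 -2.e-04 -1.e+00] w 27.4 gf 35.0 F [-0.1  0.1 -0.6]
w6
188 []
191 []
194 []
197 [270, 271, 272, 374]
200 [270, 271, 272, 273, 372, 373, 374]
203 [270, 271, 374]
w7
188 []
191 []
194 []
197 [270, 271, 272, 373, 374]
200 [270, 271, 272, 273, 372, 373, 374]
203 [270]
w8
188 []
191 []
194 []
197 [271, 272]
200 [270, 271, 272, 273, 274, 372, 373, 374]
203 [270, 271, 272, 273, 374]
```

Emit:
send_rows:
  xyz:
    - [0,0,-1]
    - [0,0,-2]
    - [0,0,-4]
    - [0,0,-6]
    - [0,0,-9]
    - [0,0,-13]
    - [0,0,-18]
    - [0,0,-24]
    - [0,0,-29]
    - [0,0,-32]
  dr:
    - [0,0,0]
    - [0,0,0]
    - [0,0,0]
    - [0,0,0]
    - [0,0,0]
    - [0,0,0]
    - [0,0,0]
    - [0,0,0]
    - [0,0,0]
    - [0,0,0]

```text
time: 11.58
position: [0.5593, -0.0269, 0.1831]
tool_rot: [0.039, 3.14, 0.0]
ft_force: [0.6, -0.2, -1.7]
grip_width: 0.308
grip_force: 35.0
```

Emit:
send_rows:
  xyz:
    - [0,0,-5]
    - [0,0,-12]
    - [0,0,-20]
    - [0,0,-30]
    - [0,0,-38]
    - [0,0,-45]
    - [0,0,-48]
    - [0,0,-48]
    - [0,0,-48]
    - [0,0,-48]
  dr:
    - [0,0,0]
    - [0,0,0]
    - [0,0,0]
    - [0,0,0]
    - [0,0,0]
    - [0,0,0]
    - [0,0,0]
    - [0,0,0]
    - [0,0,0]
    - [0,0,0]

```text
time: 12.42
position: [0.5585, -0.0268, 0.2294]
tool_rot: [-0.039, -3.14, 0.0]
ft_force: [0.3, -0.5, -2.4]
grip_width: 0.309
grip_force: 35.0
```

```bash
python3 - <<'E'
from h import *
st=where(); w=snap("wrist","w9.png");t=snap("top","t9.png");s=snap("scene","s9.png")
# core top & black ring seen in scene: dark blob count round old ring place vs s0
for n,im,C in(("scene",s,cam("scene")),("top",t,cam("top"))):
    p=proj(C,[.588,-.0268,.0195]); q=proj(C,[.588,-.0268,.0195+.08]); print(n,p,q)
p=st["position"];D=cam("scene")
print("tips",proj(D,p-[0,0,.127]))
o=np.zeros((600,800,3),np.uint8)
o[:400,:400]=cv2.resize(s[190:310,255:375,::-1],(400,400),interpolation=cv2.INTER_CUBIC)
o[:400,400:]=cv2.resize(w[140:290,247:397,::-1],(400,400),interpolation=cv2.INTER_CUBIC)
cv2.imwrite("pics/c9.png",o)
# dark pixel map of scene
g=s.max(2)[240:306:2,290:342:1]
for i,r in enumerate(g): print(240+2*i,"".join("#" if v<50 else "+" if v<75 else "." for v in r))
E
```

```text
t 12.42 p [ 0.5585 -0.0268  0.2294] yang 88.58 tilt z [-9.e-04 -0.e+00 -1.e+00] w 26.9 gf 35.0 F [ 0.3 -0.5 -2.4]
scene [314.5356648  294.97720018] [313.68775746 272.6188494 ]
top [321.90283218 215.09057703] [323.0153931  209.91335424]
tips [315.00419367 259.40491649]
240 ...............++...++.....++++.+++#+...............
242 ...................................+................
244 ...................................+................
246 ...............++++++++++++.......++................
248 ...............++#############+++++.................
250 ................+###+++++++++#+++#+.................
252 ..............++###+..........+###+.................
254 .............+####+............+###++##.............
256 .............+###+..............+######.............
258 .............####+...............+#####.............
260 ............+####+................+####.............
262 .............####+................+####.............
264 .............+###+................+###+.............
266 .............+####+.............++###+..............
268 .......++#+.+####+...........
[... 349 characters left out ...]
................
282 .......++++++++++###############++..++..............
284 .......+..........+##++++####++++++++++++...........
286 .......+..........+...................+.............
288 ..................+.................................
290 ....................................................
292 ......+...........++................................
294 .....+.............+++++++..........................
296 .....+..............................................
298 ....................................................
300 ....................................................
302 ....................................................
304 ..................+.................................
```

Numeric check: the ring is off the core, now at rows 248–284 in the scene view and centred at column 315, as predicted. The weight has risen. Next I'll carry it beside the stub.

```bash
python3 - <<'E'
from h import *
rel((.5585,.185,.25),88.6)
D=cam("scene")
for z in (.0915,.0945,.0975):
  print(z,"bridge low outer",proj(D,[.5845+.0225,-.0274,z-.0025]),"in top",proj(D,[.5845+.0195,-.0274,z+.0025]))
E
```

```text
shift [  5.3 211.7 -20.6] dr [-0.0001 -0.0009 -0.0003]
0.0915 bridge low outer [312.61451035 283.81634601] in top [312.69543743 281.06989274]
0.0945 bridge low outer [312.57831029 282.94876808] in top [312.65934568 280.19457181]
0.0975 bridge low outer [312.54195044 282.07736079] in top [312.62309431 279.31537983]
```

Emit:
send_rows:
  xyz:
    - [0,5,-6]
    - [0,18,-12]
    - [0,40,-18]
    - [-1,68,-20]
    - [-2,100,-20]
    - [-3,132,-20]
    - [-4,160,-20]
    - [-5,185,-20]
    - [-5,203,-20]
    - [-5,212,-20]
  dr:
    - [0,0,0]
    - [0,0,0]
    - [0,0,0]
    - [0,0,0]
    - [0,0,0]
    - [0,0,0]
    - [0,0,0]
    - [0,0,0]
    - [0,0,0]
    - [0,0,0]

```text
time: 13.4
position: [0.5684, 0.1895, 0.2499]
tool_rot: [-0.031, -3.141, -0.002]
ft_force: [0.3, 0.2, -2.6]
grip_width: 0.31
grip_force: 35.0
```

Emit:
send_rows:
  xyz:
    - [0,0,0]
    - [0,0,0]
    - [0,0,0]
    - [0,0,0]
    - [0,0,0]
    - [0,0,0]
    - [0,0,0]
    - [0,0,0]
    - [0,0,0]
    - [0,0,0]
  dr:
    - [0,0,0]
    - [0,0,0]
    - [0,0,0]
    - [0,0,0]
    - [0,0,0]
    - [0,0,0]
    - [0,0,0]
    - [0,0,0]
    - [0,0,0]
    - [0,0,0]

```text
time: 14.23
position: [0.5691, 0.1849, 0.25]
tool_rot: [0.039, 3.141, 0.0]
ft_force: [0.4, 1.1, -2.4]
grip_width: 0.311
grip_force: 35.0
```

```bash
python3 - <<'E'
from h import *
st=where(); w=snap("wrist","w10.png");s=snap("scene","s10.png")
C=cam("wrist",st);D=cam("scene");P=st["position"]
for z in (.082,.078,.048,.024): print(z,"stub in wrist",proj(C,[.589,.2385,z]),"scene",proj(D,[.589,.2385,z]))
print("tips",proj(D,P-[0,0,.127]),"ringO",proj(D,P+[.026,-.0006,-.1345]))
g=s.max(2); u,v=proj(D,P+[.026,0,-.1345]).astype(int)
for r in range(v-26,v+20,1): print(r,u-26,"".join("#" if x<50 else "+" if x<75 else "." for x in g[r,u-26:u+30]))
E
```

```text
t 14.23 p [0.5691 0.1849 0.25  ] yang 88.58 tilt z [ 1.e-04  0.e+00 -1.e+00] w 27.0 gf 35.0 F [ 0.4  1.1 -2.4]
0.082 stub in wrist [377.62239207 241.95326332] scene [450.85802633 286.50677183]
0.078 stub in wrist [376.9552955  240.85389177] scene [450.50276355 287.64804577]
0.048 stub in wrist [372.41157585 233.36586634] scene [447.90293532 295.99993727]
0.024 stub in wrist [369.27453928 228.19604702] scene [445.90186491 302.42833234]
tips [425.4039008 264.0859725] ringO [425.02073684 277.61712396]
251 399 ....................++++++++#+++++++++..................
252 399 ....................++++++############+++++.............
253 399 ....................++++++############+++++.............
254 399 ....................+#++++++++++++####+++++.............
255 399 ....................+###++.......+++##++++..............
256 399 ...................+###++..........+##+.................
257 399 ..............+##..+###+...........+##+.................
258 399 ..............+##++###+.............+##++...............
259 399 ..............###++##++.............+####+..............
260 399 ...
[... 1693 characters left out ...]
...........+#######+++++########+.....+...........
287 399 ..................++#################.......+...........
288 399 .....................+#############+.......++...........
289 399 .......................+##########+........++...........
290 399 ............................+####+.........++...........
291 399 ..............................+#+.........+#++..........
292 399 ...............................++.........+#+++.........
293 399 ............+...................++........+##++.........
294 399 ................................++........+##++++.......
295 399 ...........+.....................+........+#+++++++.....
296 399 ..........++....................++........+#+++++++++.+.
```

```bash
python3 - <<'E'
import cv2,numpy as np
w=cv2.imread("pics/w10.png");s=cv2.imread("pics/s10.png")
o=np.zeros((600,800,3),np.uint8)
o[:600,:480]=cv2.resize(w[170:290,320:416],(480,600),interpolation=cv2.INTER_CUBIC)
o[:,480:]=cv2.resize(s[230:350,400:464],(320,600),interpolation=cv2.INTER_CUBIC)
cv2.imwrite("pics/c10.png",o)
E
```

```text
(no output)
```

View pics/c10.png

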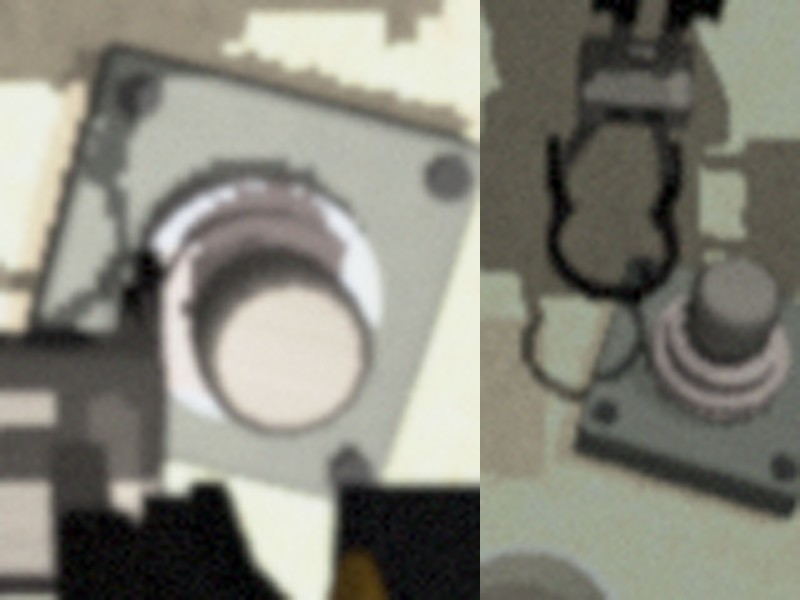

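Crop: the stub's top disc is centred at wrist pixel (378.2,240.6), with the right diameter. The scene shows the ring spread round, with its bore about 39 mm and centred at about (426.6,278.5).

```bash
python3 - <<'E'
from h import *
st=where(); C=cam("wrist",st);D=cam("scene");P=st["position"]
S=onz(C,378.2,240.6,.082); print("stub",S)
print("base screws",[onz(C,320+x/5,170+y/5,.024).round(4) for x,y in((138,95),(447,177),(350,465))])
print("scene pred stub",proj(D,S),"seen ~450.8,288")
A=R.from_rotvec(st["tool_rot"]).as_matrix()
for dx in(.026,.028): print(dx,"scene pred ring",proj(D,P+A@[-dx,0,.1345]),"bridge outer low",proj(D,P+A@[-dx-.0225,0,.137]), "block front top",proj(D,P+A@[-.015,0,.055]))
s=cv2.imread("pics/s10.png"); g=s.max(2)
# scene shaft columns: print rows
h=cv2.cvtColor(s,cv2.COLOR_BGR2GRAY)
for r in(285,290,296): print(r,h[r,434:466].tolist())
# hub/ring edges
for r in(262,266,276,280): d=np.where(g[r,400:450]<60)[0]+400; print(r,d.tolist())
for c in(420,424,426,430): d=np.where(g[272:298,c]<60)[0]+272; print(c,d.tolist())
print("block rows"); 
for r in(246,249): print(r,h[r,412:448].tolist())
E
```

```text
t 14.33 p [0.5691 0.185  0.25  ] yang 88.59 tilt z [ 0.  0. -1.] w 27.0 gf 35.0 F [ 0.2  0.6 -2.1]
stub [0.58760292 0.23914114 0.082     ]
base screws [array([0.5437, 0.214 , 0.024 ]), array([0.5638, 0.2833, 0.024 ]), array([0.6315, 0.2635, 0.024 ])]
scene pred stub [451.14791656 285.92180391] seen ~450.8,288
0.026 scene pred ring [425.05678784 277.61965225] bridge outer low [424.98976735 288.36253974] block front top [431.04273864 247.31750132]
0.028 scene pred ring [425.06690837 278.49803399] bridge outer low [424.99992454 289.2638594 ] block front top [431.04273864 247.31750132]
285 [27, 25, 25, 46, 88, 102, 109, 103, 95, 67, 82, 111, 122, 123, 123, 117, 121, 124, 122, 121, 119, 119, 116, 108, 93, 84, 87, 85, 84, 88, 86, 94]
290 [102, 109, 104, 114, 127, 129, 118, 83, 53, 57, 75, 101, 115, 121, 125, 126, 124, 125, 125, 124, 125, 126, 126, 119, 111, 93, 86, 94, 103, 118, 132, 139]
296 [99, 117, 116, 99, 118, 124, 99, 67, 46, 50, 55, 52, 60, 61, 62, 64, 69, 69, 78, 73, 74, 66, 65, 70, 109, 139, 134, 114, 109, 106, 108, 99]
262 [413, 414, 415, 416, 417, 436, 437, 438, 439]
266 [413, 414, 415, 416, 436, 437, 438, 439]
276 [413, 414, 415, 436, 437, 438, 439]
280 [413, 414, 415, 416, 437, 438, 439]
420 [285, 286, 287, 288]
424 [287, 288, 289]
426 [287, 288, 289]
430 [282, 283, 284, 285, 286, 287, 288, 289, 290, 291]
block rows
246 [85, 89, 90, 88, 92, 92, 89, 61, 55, 69, 83, 97, 99, 100, 101, 96, 102, 98, 102, 104, 101, 103, 97, 94, 95, 107, 118, 120, 117, 106, 88, 87, 89, 88, 88, 101]
249 [87, 87, 86, 86, 85, 86, 85, 69, 64, 87, 93, 94, 91, 99, 93, 99, 97, 100, 103, 106, 98, 104, 100, 105, 104, 103, 116, 121, 120, 109, 95, 90, 87, 87, 87, 88]
```

```bash
python3 - <<'E'
from h import *
rel((.5606,.2384,.228),88.6)
E
```

```text
shift [ 9.8 53.1 22. ] dr [ 0.      0.     -0.0002]
```

Emit:
send_rows:
  xyz:
    - [1,5,0]
    - [3,14,0]
    - [5,26,0]
    - [7,38,0]
    - [9,47,2]
    - [9.8,52,7]
    - [9.8,53.1,13]
    - [9.8,53.1,18]
    - [9.8,53.1,22]
    - [9.8,53.1,22]
  dr:
    - [0,0,0]
    - [0,0,0]
    - [0,0,0]
    - [0,0,0]
    - [0,0,0]
    - [0,0,0]
    - [0,0,0]
    - [0,0,0]
    - [0,0,0]
    - [0,0,0]

```text
time: 15.17
position: [0.5602, 0.237, 0.2265]
tool_rot: [-0.041, -3.139, 0.003]
ft_force: [-0.4, 0.0, -2.6]
grip_width: 0.311
grip_force: 35.0
```

Emit:
send_rows:
  xyz:
    - [0,0,0]
    - [0,0,0]
    - [0,0,0]
    - [0,0,0]
    - [0,0,0]
    - [0,0,0]
    - [0,0,0]
    - [0,0,0]
    - [0,0,0]
    - [0,0,0]
  dr:
    - [0,0,0]
    - [0,0,0]
    - [0,0,0]
    - [0,0,0]
    - [0,0,0]
    - [0,0,0]
    - [0,0,0]
    - [0,0,0]
    - [0,0,0]
    - [0,0,0]

```text
time: 16.0
position: [0.5606, 0.2383, 0.228]
tool_rot: [0.039, 3.141, 0.0]
ft_force: [0.8, -0.6, -2.3]
grip_width: 0.313
grip_force: 35.0
```

```bash
python3 - <<'E'
from h import *
st=where(); s=snap("scene","s11.png");D=cam("scene");P=st["position"]
S=np.array([.5876,.239,.082])
print("stub top",proj(D,S),"r17.5@.078 L/R",proj(D,[.5876,.239-.0175,.078]),proj(D,[.5876,.239+.0175,.078]),"ring",proj(D,P+[.027,-.0007+.0013,-.1345]))
h=cv2.cvtColor(s,cv2.COLOR_RGB2GRAY)
for r in range(262,306): print(r,432,"".join("%x"%min(15,x//10) for x in h[r,432:470]))
E
```

```text
t 16.0 p [0.5606 0.2383 0.228 ] yang 88.58 tilt z [ 1.e-04  0.e+00 -1.e+00] w 27.2 gf 35.0 F [ 0.8 -0.6 -2.3]
stub top [451.07396333 285.91604321] r17.5@.078 L/R [441.59630041 286.50148729] [459.85711968 287.61583777] ring [452.06219576 282.60030381]
262 432 89889997546764335789889999898644678889
263 432 988889862256434568888889888886444678ac
264 432 998998851245434678999899998986443369cf
265 432 99899984213444578899989998888754336aef
266 432 99889884123455788988889998988754325aef
267 432 99989985213457888898988989898754345aef
268 432 988899851134789988888888988887433359ef
269 432 989999841124899889988888888987333349df
270 432 998898851004788989888988988887423248be
271 432 999999851114898998889898889887311047ae
272 432 899899852014899888888888999987320158ae
273 432 899888863014789998988889898885201468ae
274 432 888888974213689999999888888874112578af
275 432 898888884202467888898888888863114689cf
276 432 99988887521047898889898888875211488aef
277 432 889989984222578888888999888631114789cd
278 432 99989888411478889888889888874121488999
279 432 89888887423688898888898998886411368889
280
[... 518 characters left out ...]
432 8998547a9533211023456676644202479bcccd
292 432 99876579854332211012333321223579aa9889
293 432 9987556895333333111112100014689ab97556
294 432 99996656853344332221222211269abaa96555
295 432 99aa7665643343433343343332479aaaa97545
296 432 899ba887543434443444444444689aabaa8667
297 432 989bb9a865444344444444444578bbbaaaa99a
298 432 889cc99a8654444455555444457adcbaaaaaaa
299 432 869cc88ba764344556554444569cedbaabaaaa
300 432 868bc87aca9643455655444779ceeebaaaaaaa
301 432 857bcb78bcca65444455447abcefedbbaaaaaa
302 432 866acb869bcca975555667beeeeefdbaaaaaaa
303 432 8669bc9669ccdca9999aaadffdceedbaaaaaaa
304 432 8777abb9779bccccdccdccdedcceecbaaaaaaa
305 432 88778bbb97789abbccccccbbbbdedbaaaaaaaa
```

Emit:
send_rows:
  xyz:
    - [0.4,0,0]
    - [0.8,0,1]
    - [0.8,0,3]
    - [0.8,0,5]
    - [0.8,0,7]
    - [0.8,0,9]
    - [0.8,0,11]
    - [0.8,0,13]
    - [0.8,0,15]
    - [0.8,0,16]
  dr:
    - [0,0,0]
    - [0,0,0]
    - [0,0,0]
    - [0,0,0]
    - [0,0,0]
    - [0,0,0]
    - [0,0,0]
    - [0,0,0]
    - [0,0,0]
    - [0,0,0]

```text
time: 16.88
position: [0.5597, 0.2383, 0.2116]
tool_rot: [-0.039, -3.141, 0.0]
ft_force: [-0.9, 1.0, -2.0]
grip_width: 0.309
grip_force: 35.0
```

```bash
python3 - <<'E'
from h import *
st=where(); s=snap("scene","s12.png");st=where()
h=cv2.cvtColor(s,cv2.COLOR_RGB2GRAY)
print("ring",proj(cam("scene"),st["position"]+[.027,.0013,-.1345]))
for r in range(262,306): print(r,432,"".join("%x"%min(15,x//10) for x in h[r,432:470]))
E
```

```text
t 16.88 p [0.5597 0.2383 0.2116] yang 88.58 tilt z [-3.e-04 -2.e-04 -1.e+00] w 26.9 gf 35.0 F [-0.9  1.  -2. ]
t 16.93 p [0.5596 0.2383 0.2115] yang 88.58 tilt z [-5.e-04 -3.e-04 -1.e+00] w 26.8 gf 35.0 F [-0.3 -0.2 -2. ]
ring [450.88532647 286.94516487]
262 432 99999989999986555554322354433356566678
263 432 99888899989986445553232344322244455688
264 432 99988998999975445665555555431345556799
265 432 999898878898643457878777776544566668bd
266 432 99888865688543456899898889864466777aef
267 432 99999853486443478988888999874456788aef
268 432 99999741366335678889988889875333588aef
269 432 99898731145445789888888889975432588aef
270 432 98988731243457898888888998985431479aff
271 432 89998730244578988888899999986433478aef
272 432 89898731146789888988889989985343478aef
273 432 89999841046889899889888898985332478aef
274 432 88888842135899989889998988875331478aef
275 432 88888740125889888899888888885211378aef
276 432 89998840016788889888888888974100478aef
277 432 88999852025798888888898998863112578aef
278 432 999998520247898888898889988520146889cd
279 432 89989873223588898888889998741135788999
[... 522 characters left out ...]
432 999865563124678aaaaaabaaaa9764248bcbcd
292 432 99875579621246799aaabaaaaa7653369a9889
293 432 9897568a73112467899aa9a998653158a97556
294 432 99986579741112366788988776311369a96454
295 432 989a755653211113345666654311258aa96545
296 432 999b76555442211112132232111248aaaa8667
297 432 999a9665554432111011100012357aaabaa999
298 432 879b966665534322221111011458bcbaaaaaaa
299 432 878cb8766654333333333222467addbbaaaaaa
300 432 868cc8778764333344444444689bedbaaaaaaa
301 432 857bca77aa975433333444567aceeebaabaaaa
302 432 856acc869aca765544345579accefdbaaaaaaa
303 432 8668bc9679bcaa997666679bcbceedbaaaaaaa
304 432 8767acb9779abccca9aa9abcbaceecaaaaaaaa
305 432 88778acb97789acccccccbbaabeedbaaaaaaaa
```

Emit:
send_rows:
  xyz:
    - [0,0,1]
    - [0,0,3]
    - [0,0,5]
    - [0,0,7]
    - [0,0,9]
    - [0,0,11]
    - [0,0,13]
    - [0,0,15]
    - [0,0,17]
    - [0,0,18]
  dr:
    - [0,0,0]
    - [0,0,0]
    - [0,0,0]
    - [0,0,0]
    - [0,0,0]
    - [0,0,0]
    - [0,0,0]
    - [0,0,0]
    - [0,0,0]
    - [0,0,0]

```text
time: 17.77
position: [0.5597, 0.2382, 0.1936]
tool_rot: [-0.039, -3.141, 0.0]
ft_force: [-0.0, -0.2, -2.2]
grip_width: 0.309
grip_force: 35.0
```

Emit:
send_rows:
  xyz:
    - [0,0,1]
    - [0,0,2]
    - [0,0,3]
    - [0,0,4]
    - [0,0,5]
    - [0,0,6]
    - [0,0,6]
    - [0,0,6]
    - [0,0,6]
    - [0,0,6]
  dr:
    - [0,0,0]
    - [0,0,0]
    - [0,0,0]
    - [0,0,0]
    - [0,0,0]
    - [0,0,0]
    - [0,0,0]
    - [0,0,0]
    - [0,0,0]
    - [0,0,0]

```text
time: 18.6
position: [0.5599, 0.2384, 0.1881]
tool_rot: [0.039, 3.141, 0.0]
ft_force: [-0.8, 0.1, -2.5]
grip_width: 0.311
grip_force: 35.0
```

```bash
python3 - <<'E'
from h import *
st=where(); s=snap("scene","s13.png");st=where(); D=cam("scene")
h=cv2.cvtColor(s,cv2.COLOR_RGB2GRAY)
P=st["position"]+[.027,.0013,-.1345]
print("ring",proj(D,P),"bridge inner top",proj(D,P+[.0195,0,.0025]),"outer top",proj(D,P+[.0225,0,.0025]),"outer low",proj(D,P+[.0225,0,-.0025]))
print("hub top front",proj(D,[.5876+.022,.239,.048]),"flange front",proj(D,[.5876+.027,.239,.04]),"shaft low front",proj(D,[.5876+.0175,.239,.058]))
for r in range(274,318): print(r,432,"".join("%x"%min(15,x//10) for x in h[r,432:470]))
E
```

```text
t 18.6 p [0.5599 0.2384 0.1881] yang 88.58 tilt z [ 2.e-04  2.e-04 -1.e+00] w 27.0 gf 35.0 F [-0.8  0.1 -2.5]
t 18.65 p [0.5599 0.2383 0.1881] yang 88.58 tilt z [ 2.e-04  1.e-04 -1.e+00] w 27.0 gf 35.0 F [ 0.4 -0.5 -1.7]
ring [448.89448637 293.59633011] bridge inner top [449.72117897 301.36109669] outer top [449.81653095 302.67833366] outer low [449.37969614 304.03526135]
hub top front [448.79105915 304.9464424 ] flange front [448.25645883 309.28014466] shaft low front [449.51904247 300.25912673]
274 432 99985347753346899998998986445678888aef
275 432 98885236654457888899988876443468988aef
276 432 89984014545578888899888887533268988aef
277 432 89984124445788888888889988643358988aef
278 432 998840145578899989888888985432588889df
279 432 999841135789888897888899875443588988be
280 432 8888401258898888888889888743435788889c
281 432 56663120488888788889899987532257888889
282 432 33443011478887789999999887421148888889
283 432 1232100147777789a9aaaa9986400258899899
284 432 33121001255668aabbaaaaa99751036899989c
285 432 54232111234479aabcbbaaaa986314888988ae
286 432 76423311123579abbccbaaaaaa
[... 769 characters left out ...]
432 8669ba755442001111111112149dedbaaaaaaa
304 432 9777aca8665421211122101356beecaaaaaaaa
305 432 98768bbb976542333433322578dedbaaaaaaaa
306 432 988779bcb9775456666544578addcaaaaaaaab
307 432 9986778abba977777777668abbbbaaaaaaaaab
308 432 99976778abbbba9988999abccbaaaaaabaaa9b
309 432 9998767779bcccbcbabbbcccba9aaaaaaaaaac
310 432 99998787789abbbcccccbbba999aaaaaaaaaad
311 432 999998877878999bbab99998889aaaaaaaaabd
312 432 9aa9999878789889a988878989aaaaabbaaabe
313 432 aaaa99a99988889999887689aaaaaaaaaaaacf
314 432 aaabaaaaaa9888888778788aaabaaaaaaaabdf
315 432 abaabaaaaaaa999a9999999aaaaaaaaaaaabef
316 432 aaaaaabbabaaaaaaaaaaaaaaaaaaaaaabaacef
317 432 aabbbbaaabbabbaaababaaaaaaaabaaaaaacff
```

Ring in place around the groove zone with no contact force. I'll probe gently for the hub's top to fix the height.

Emit:
send_rows:
  xyz:
    - [0,0,0.3]
    - [0,0,0.6]
    - [0,0,1]
    - [0,0,1]
    - [0,0,1]
    - [0,0,1]
    - [0,0,1]
    - [0,0,1]
    - [0,0,1]
    - [0,0,1]
  dr:
    - [0,0,0]
    - [0,0,0]
    - [0,0,0]
    - [0,0,0]
    - [0,0,0]
    - [0,0,0]
    - [0,0,0]
    - [0,0,0]
    - [0,0,0]
    - [0,0,0]

```text
time: 19.48
position: [0.5598, 0.2383, 0.187]
tool_rot: [0.039, 3.141, 0.0]
ft_force: [0.4, -0.6, -2.5]
grip_width: 0.306
grip_force: 35.0
```

Emit:
send_rows:
  xyz:
    - [0,0,0.3]
    - [0,0,0.6]
    - [0,0,1]
    - [0,0,1]
    - [0,0,1]
    - [0,0,1]
    - [0,0,1]
    - [0,0,1]
    - [0,0,1]
    - [0,0,1]
  dr:
    - [0,0,0]
    - [0,0,0]
    - [0,0,0]
    - [0,0,0]
    - [0,0,0]
    - [0,0,0]
    - [0,0,0]
    - [0,0,0]
    - [0,0,0]
    - [0,0,0]

```text
time: 20.32
position: [0.5598, 0.2383, 0.186]
tool_rot: [0.039, 3.141, 0.0]
ft_force: [-0.1, -0.2, -2.9]
grip_width: 0.311
grip_force: 35.0
```

Emit:
send_rows:
  xyz:
    - [0,0,0.3]
    - [0,0,0.6]
    - [0,0,1]
    - [0,0,1]
    - [0,0,1]
    - [0,0,1]
    - [0,0,1]
    - [0,0,1]
    - [0,0,1]
    - [0,0,1]
  dr:
    - [0,0,0]
    - [0,0,0]
    - [0,0,0]
    - [0,0,0]
    - [0,0,0]
    - [0,0,0]
    - [0,0,0]
    - [0,0,0]
    - [0,0,0]
    - [0,0,0]

```text
time: 21.15
position: [0.5598, 0.2383, 0.185]
tool_rot: [0.039, 3.141, 0.0]
ft_force: [1.4, 0.1, -2.0]
grip_width: 0.309
grip_force: 35.0
```

```bash
python3 - <<'E'
from h import *
F=[]
for i in range(4): get_image("top"); F.append(get_state()["ft_force"])
where(); print(np.mean(F,0))
E
```

```text
t 21.35 p [0.5598 0.2383 0.185 ] yang 88.58 tilt z [ 0.e+00  1.e-04 -1.e+00] w 27.3 gf 35.0 F [-0.7 -0.1 -2.4]
[-0.34277024  0.03443214 -2.94595191]
```

Emit:
send_rows:
  xyz:
    - [0,0,0.3]
    - [0,0,0.6]
    - [0,0,1]
    - [0,0,1]
    - [0,0,1]
    - [0,0,1]
    - [0,0,1]
    - [0,0,1]
    - [0,0,1]
    - [0,0,1]
  dr:
    - [0,0,0]
    - [0,0,0]
    - [0,0,0]
    - [0,0,0]
    - [0,0,0]
    - [0,0,0]
    - [0,0,0]
    - [0,0,0]
    - [0,0,0]
    - [0,0,0]

```text
time: 22.18
position: [0.5598, 0.2383, 0.184]
tool_rot: [0.039, 3.141, 0.0]
ft_force: [0.5, -0.7, -1.0]
grip_width: 0.313
grip_force: 35.0
```

```bash
python3 - <<'E'
from h import *
F=[]
for i in range(4): get_image("top"); F.append(get_state()["ft_force"])
where(); print(np.mean(F,0),get_state()["torque"])
E
```

```text
t 22.38 p [0.5598 0.2383 0.184 ] yang 88.58 tilt z [ 1.e-04  1.e-04 -1.e+00] w 27.1 gf 35.0 F [-0.2  0.8 -2.2]
[-0.47436938 -0.12713813 -2.36590601] [0.0360369  0.04115636 0.00276748]
```

Emit:
send_rows:
  xyz:
    - [0,0,0.3]
    - [0,0,0.6]
    - [0,0,1]
    - [0,0,1]
    - [0,0,1]
    - [0,0,1]
    - [0,0,1]
    - [0,0,1]
    - [0,0,1]
    - [0,0,1]
  dr:
    - [0,0,0]
    - [0,0,0]
    - [0,0,0]
    - [0,0,0]
    - [0,0,0]
    - [0,0,0]
    - [0,0,0]
    - [0,0,0]
    - [0,0,0]
    - [0,0,0]

```text
time: 23.22
position: [0.5598, 0.2383, 0.183]
tool_rot: [0.039, 3.141, 0.0]
ft_force: [-0.5, 0.7, -2.3]
grip_width: 0.309
grip_force: 35.0
```

```bash
python3 - <<'E'
from h import *
F=[]
for i in range(4): get_image("scene"); F.append(get_state()["ft_force"])
where(); print(np.mean(F,0)); s=snap("scene","s14.png")
h=cv2.cvtColor(s,cv2.COLOR_RGB2GRAY); a=cv2.cvtColor(cv2.imread("pics/s13.png"),cv2.COLOR_BGR2GRAY)
for c in(446,449,452): print(c,a[296:314,c].tolist(),h[296:314,c].tolist())
# vertical shift by subpixel matching over ring bridge and over lug area
for n,(r0,r1,c0,c1) in dict(bridge=(297,307,440,460),left=(284,300,434,444)).items():
    t=a[r0:r1,c0:c1]; m=cv2.matchTemplate(h[r0-4:r1+4,c0-2:c1+2],t,cv2.TM_CCOEFF_NORMED); print(n,m[:,2].round(3))
E
```

```text
t 23.42 p [0.5599 0.2383 0.183 ] yang 88.58 tilt z [ 1.e-04  1.e-04 -1.e+00] w 26.8 gf 35.0 F [-0.6 -0.3 -2.4]
[-0.42670047 -0.50271909 -2.08125129]
446 [53, 59, 58, 56, 50, 40, 15, 16, 20, 38, 53, 72, 96, 117, 118, 98, 87, 90] [62, 58, 56, 54, 49, 34, 31, 28, 18, 13, 36, 64, 96, 116, 120, 99, 93, 92]
449 [65, 65, 61, 62, 57, 44, 34, 13, 18, 41, 64, 79, 87, 108, 122, 105, 92, 91] [64, 65, 63, 63, 61, 49, 39, 40, 13, 17, 26, 56, 89, 104, 121, 110, 93, 90]
452 [69, 66, 63, 63, 61, 52, 26, 12, 12, 34, 48, 66, 91, 116, 119, 93, 85, 77] [71, 66, 62, 60, 65, 52, 51, 42, 21, 6, 25, 45, 77, 102, 113, 96, 82, 79]
bridge [-0.148 -0.129  0.071  0.398  0.739  0.903  0.794  0.504  0.169]
left [0.208 0.332 0.481 0.643 0.788 0.865 0.853 0.771 0.63 ]
```

Emit:
send_rows:
  xyz:
    - [0,0,0.3]
    - [0,0,0.6]
    - [0,0,1]
    - [0,0,1]
    - [0,0,1]
    - [0,0,1]
    - [0,0,1]
    - [0,0,1]
    - [0,0,1]
    - [0,0,1]
  dr:
    - [0,0,0]
    - [0,0,0]
    - [0,0,0]
    - [0,0,0]
    - [0,0,0]
    - [0,0,0]
    - [0,0,0]
    - [0,0,0]
    - [0,0,0]
    - [0,0,0]

```text
time: 24.3
position: [0.5598, 0.2383, 0.182]
tool_rot: [0.039, 3.141, 0.0]
ft_force: [0.3, -0.4, -1.8]
grip_width: 0.312
grip_force: 35.0
```

```bash
python3 - <<'E'
from h import *
F=[];T=[]
for i in range(4): get_image("scene"); s=get_state();F.append(s["ft_force"]);T.append(s["torque"])
where(); print(np.mean(F,0),np.mean(T,0)); s=snap("scene","s15.png")
h=cv2.cvtColor(s,cv2.COLOR_RGB2GRAY)
for c in(446,449,452): print(c,h[296:314,c].tolist())
E
```

```text
t 24.5 p [0.5598 0.2383 0.182 ] yang 88.58 tilt z [ 1.e-04  0.e+00 -1.e+00] w 27.1 gf 35.0 F [ 0.6 -0.5 -2.1]
[ 0.15002922 -0.2597549  -1.95125496] [0.03675351 0.06001927 0.02121649]
446 [56, 62, 59, 61, 45, 40, 40, 34, 19, 9, 29, 60, 94, 117, 119, 101, 88, 91]
449 [66, 66, 62, 68, 61, 47, 38, 47, 41, 18, 18, 35, 63, 101, 119, 107, 98, 87]
452 [67, 65, 65, 62, 61, 59, 64, 58, 42, 13, 17, 36, 65, 102, 112, 95, 82, 79]
```

Emit:
send_rows:
  xyz:
    - [0,0,0.3]
    - [0,0,0.6]
    - [0,0,1]
    - [0,0,1]
    - [0,0,1]
    - [0,0,1]
    - [0,0,1]
    - [0,0,1]
    - [0,0,1]
    - [0,0,1]
  dr:
    - [0,0,0]
    - [0,0,0]
    - [0,0,0]
    - [0,0,0]
    - [0,0,0]
    - [0,0,0]
    - [0,0,0]
    - [0,0,0]
    - [0,0,0]
    - [0,0,0]

```text
time: 25.38
position: [0.5598, 0.2384, 0.181]
tool_rot: [0.039, 3.141, 0.0]
ft_force: [0.4, 0.2, -1.8]
grip_width: 0.313
grip_force: 35.0
```

```bash
python3 - <<'E'
from h import *
F=[];T=[]
for i in range(4): get_image("scene"); s=get_state();F.append(s["ft_force"]);T.append(s["torque"])
where(); print(np.mean(F,0),np.mean(T,0)); s=snap("scene","s16.png")
h=cv2.cvtColor(s,cv2.COLOR_RGB2GRAY)
for c in(446,449,452): print(c,h[296:314,c].tolist())
E
```

```text
t 25.58 p [0.5598 0.2383 0.181 ] yang 88.58 tilt z [ 1.e-04  2.e-04 -1.e+00] w 27.0 gf 35.0 F [-0.3 -0.1 -0.8]
[-0.70442636 -0.20548935 -1.13831021] [ 0.07719841  0.08247814 -0.01870236]
446 [62, 58, 53, 56, 49, 45, 38, 40, 14, 16, 20, 51, 89, 118, 124, 100, 89, 87]
449 [70, 62, 65, 56, 61, 49, 47, 46, 35, 15, 24, 38, 66, 98, 118, 108, 92, 87]
452 [69, 67, 64, 63, 57, 56, 58, 56, 36, 16, 13, 34, 71, 101, 114, 96, 81, 78]
```

Contact shows now: the load is shared and the ring no longer moves in the image, at TCP z ≈ 0.182. The groove centre lies 2.5 mm above hub contact, so I'll raise to about 0.1844.

Emit:
send_rows:
  xyz:
    - [0,0,-0.5]
    - [0,0,-1.2]
    - [0,0,-2]
    - [0,0,-2.8]
    - [0,0,-3.4]
    - [0,0,-3.4]
    - [0,0,-3.4]
    - [0,0,-3.4]
    - [0,0,-3.4]
    - [0,0,-3.4]
  dr:
    - [0,0,0]
    - [0,0,0]
    - [0,0,0]
    - [0,0,0]
    - [0,0,0]
    - [0,0,0]
    - [0,0,0]
    - [0,0,0]
    - [0,0,0]
    - [0,0,0]

```text
time: 26.47
position: [0.5598, 0.2383, 0.1843]
tool_rot: [-0.039, -3.141, -0.0]
ft_force: [0.7, 0.3, -2.3]
grip_width: 0.312
grip_force: 35.0
```

```bash
python3 - <<'E'
from h import *
F=[]
for i in range(4): get_image("scene"); F.append(get_state()["ft_force"])
where(); print(np.mean(F,0)); s=snap("scene","s17.png")
h=cv2.cvtColor(s,cv2.COLOR_RGB2GRAY)
for c in(446,449,452): print(c,h[296:314,c].tolist())
for r in range(258,310): print(r,432,"".join("%x"%min(15,x//10) for x in h[r,432:470]))
E
```

```text
t 26.67 p [0.5598 0.2383 0.1844] yang 88.58 tilt z [ 0.  0. -1.] w 27.0 gf 35.0 F [ 0.2 -1.1 -1.7]
[ 0.15697982 -0.10965886 -2.5160792 ]
446 [60, 62, 60, 59, 50, 32, 24, 26, 15, 20, 43, 64, 96, 120, 118, 98, 94, 93]
449 [63, 62, 62, 64, 61, 50, 30, 24, 17, 23, 57, 73, 85, 113, 122, 107, 93, 91]
452 [71, 67, 62, 60, 61, 53, 48, 33, 14, 8, 31, 62, 94, 118, 112, 97, 77, 76]
258 432 98889999998644443334456765333445689899
259 432 99989998998544443344457774334444578898
260 432 99998899998534444444445554345554578898
261 432 98998999898544444455544443455554568898
262 432 98889989998534566565555544455665468899
263 432 9988998899854469877777787666678657898a
264 432 999988999995458999999999998789a8878999
265 432 998989988975679aaaa9aaaaaa99abca988888
266 432 99998889998679aaaaaaaaaaaaaabbcca88899
267 432 88888899988579aaaaaa9aaaa9aacccca889bc
268 432 99899998998568998899999aaaaabbbca88aef
269 432 999999988985566666667788889999aa988aef
270 432 89999988888545554334445555567777778aff
271 432 88999898888645554322344432334555678aef
272 432 98998899887544565443455422335555688aef
273 432 9999778887643
[... 1017 characters left out ...]
432 9986323775455566677787777652259aa97546
296 432 8996323686455566667677766553149aaa8767
297 432 9986421586555565666666665573159baaa99a
298 432 8776531265545566566666655564279baaaaaa
299 432 868974112344455666666655564259abaabaaa
300 432 867a8411123334555666665556337bbaaabaaa
301 432 867ba64111112334455455554225bdbaaaaaaa
302 432 856bb95311112122334443343128ddbbaabaaa
303 432 8668ba764221122112233222116bedbaaaaaaa
304 432 8667aba86531111111201100259decaaaaaaaa
305 432 98778abb965321212220012257bedbaaaaaaaa
306 432 998779bcb9764344455433468acccaaaaaaaab
307 432 9987778acba977667776658abbbaaabaaaaaab
308 432 89876678acbbba9998889abccbaaaaaabbabab
309 432 9998766789accccbbbbbbcccba9aaabaaaaaac
```

```bash
python3 -c "
from h import *
print(close_job()); where()"
```

```text
the job is handed in; nothing more can be done
None
the job is handed in; nothing more can be done
```

I handed in the job at about 27 s: the ring is held open around the stub's groove with the pliers squeezed to the stop, its height set 2.5 mm above a light touch on the hub; levelness was judged from the images only, and no verdict came back.

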